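Close up the biscuits in the packing frame with the hand pusher

ROBOT

A 7-joint arm with a two-finger parallel gripper is mounted at the origin on the work surface. World frame = base frame: x ahead of the robot, y to its left, z up, the work surface at z = 0. Lengths are in m, angles in rad, forces in N, time in s.
With the tool pointing down it reaches from about 0.425 to 0.875 m from the base axis. Payload 4.7 kg.
Tool frame: the origin (TCP) lies on the centre line of the jaws, within the pads' length; the fingertips stand 22 mm ahead of it and the grasp point (between the pads) lies 3 mm ahead of it (ctrl.tcp_to_tips is the z of the fingertips in the tool frame, in m); z points along the fingers, y is the direction in which the jaws open and shut (so a half turn about z gives the same grasp; the last joint's range is limited). The gripper opens to 87 mm and grips with 3 to 60 N. Pads are 19 mm wide; open, the fingers measure 117 mm over their backs; the gripper's body (75 mm by 190 mm) begins 51 mm behind the grasp point.
Start: joints at [-1.175, 0.321, -0.07, 1.45, 0.023, 1.371, -0.057], TCP at [0.242, 0.603, 0.245] pointing down, gripper open.
Joint ranges: [-2.86, 2.86], [-0.3, 2.09], [-1.38, 1.24], [0.06, 2.45], [-1.56, 4.7], [0.09, 2.05], [-2.69, 2.69]. Speed limits (rad/s): [2.57, 2.57, 3.14, 3.14, 3.14, 3.14, 3.14].

INTERFACE

Orientations are given as a rotation vector (axis times angle).
In Python, from bench import ctrl, cams gives the robot as it stands.
- The arm moves only by the tool move_arm, never from a script. Its argument "deltas" is a list of rows, each an object with "linear": the shift along the tool's x, y, z as a fraction of full scale, a list of three; "turn": the turn, a rotation vector about the tool's x, y, z as a fraction of full scale, a list of three; "claw": the closure, from 0 (fully open) to 1 (shut). In form: [{"linear": [tx, ty, tz], "turn": [wx, wy, wz], "claw": claw}, ...]. A call has 1 to 20 rows; each row shifts and turns the commanded pose from where the row before left it, along the tool's axes as they then stand; what a row does not reach is not made up. Full scale, the value 1, is 0.03 m for a shift and 4 degrees for a turn. A row lasts 1/12 s, in which the tool goes at most 41.7 mm and 7.16 degrees, less where a joint would pass 70% of its speed; a pose out of reach is approached as far as the arm can. A call with a number of a shift or a turn outside -1 to 1 is refused whole. A call with a gripper value outside its range is refused whole. The fingers move at their own pace and stop on an object; "grip_force" is the grip in N (left out, the last holds). Time passes only in rows, so rows that do not move let the fingers close. It gives the time, the measured TCP pose, the force and the opening at its end, in the units of the state.
- ctrl.get_state(): the state, without advancing time (a new reading comes with each control period).
- cams.get_image(name): name is "scene" or "top"; returns a dict with "image" (384x512x3 uint8, red, green, blue), "K" (3x3 intrinsics, pixels), "k1" (the pictures are not rectified: a ray, as slopes to the right and down, at radius r is drawn at 1 + k1 r^2 times it, then the intrinsics apply), "world_from_camera" (4x4, takes a point from camera to world coordinates). Camera axes: x right, y down, z forward; pixel columns grow to the right and rows downward; lengths in m; the calibration is good to about 2 mm. A picture is of the moment at which its call begins. There is no depth.
- ctrl.close_job(): hands the job in, once; it reports no verdict.
The state is a dict: "time": time; "joint_positions": joint angles; "qd": joint speeds; "joint_torque": joint torques, N m; "position": TCP position; "tool_rot": TCP orientation; "ft_force": force on the tool from outside, world axes, zero at the start; "torque": the same for the moment, N m; "grip_width": opening from 0.0 (shut) to 1.0 (fully open).
Only numpy, scipy, OpenCV 4.12 (cv2) and the standard library are available. Lean on these libraries where they do the work, as an engineer would, in place of code of your own. Each camera call takes 0.05 s, during which the arm holds its last target. There are 200 camera calls.

TASK

Pick up the hand pusher and with its straight blade push the four loose biscuit fingers together down the packing frame until they lie square and side by side without gaps against the end bar, and hold them snug there for a second with a force of about 10 N (they crack at 20 N). Then stand the pusher back upright where you found it. Touch the biscuits only with the pusher, leave the row closed up against the bar, and do not disturb anything else.

Things in the scene. Friction and masses are not known exactly. Their poses are not given: they have to be found in the camera images.
- frame: low three-sided aluminium frame fixed on the bench, no floor. Origin: on the bench, middle of the inner face of its white end bar at rest. x points from the open mouth to the end bar (the pushing direction, away from the robot), y across. Inner width 128 mm; rails 22 mm high, 8 mm thick, from the mouth at x = -215 mm to a back wall at x = +28 mm behind the bar
- endbar: white plastic end bar across the closed end of the frame, 124 mm wide, top 21 mm above the bench, face at the frame's origin when at rest. It sits on stiff springs: it gives along the frame's x by about 1 mm for every 10 N and springs back
- pusher_grip (a point): centre of the wooden grip of the hand pusher, 58 mm above the pusher's underside. The grip is a bar 22 mm thick (x), 90 mm long (y), 28 mm high (z), on two posts. x is the pushing direction. The pusher stands on the bench left or right of the frame; it may have changed places with the cake tin
- pusher: the whole hand pusher, 0.32 kg, self-standing. Origin: on its underside, below the grip's centre; axes as the grip's. Its straight upright polished blade, 110 mm wide (y), 30 mm high, reaches down to the underside and has its front face at x = +6 mm. A 4 mm foot plate runs from the blade back to x = -46 mm. Carry it some 5 mm clear of the bench while pushing, or it scrapes
- biscuit1: hard-baked biscuit finger, 96 mm long (y), 14 mm high, lying loose across the frame, one of four in any order. Hand cut: each has a slightly different width (x), 18 to 24 mm. Origin: centre of its underside. About 30 g; cracks above 20 N
- biscuit2: hard-baked biscuit finger, 96 mm long (y), 14 mm high, lying loose across the frame, one of four in any order. Hand cut: each has a slightly different width (x), 18 to 24 mm. Origin: centre of its underside. About 30 g; cracks above 20 N
- biscuit3: hard-baked biscuit finger, 96 mm long (y), 14 mm high, lying loose across the frame, one of four in any order. Hand cut: each has a slightly different width (x), 18 to 24 mm. Origin: centre of its underside. About 30 g; cracks above 20 N
- biscuit4: hard-baked biscuit finger, 96 mm long (y), 14 mm high, lying loose across the frame, one of four in any order. Hand cut: each has a slightly different width (x), 18 to 24 mm. Origin: centre of its underside. About 30 g; cracks above 20 N
- cake_tin: round open aluminium tin with two small black handles, 90 mm across, 50 high; leave alone. Origin: centre of its underside
- cutter: steel ring cutter, 52 mm across, 35 high; leave alone. Origin: centre of its underside
- spice_jar: small glass jar with steel cap, 38 mm across, 55 high; leave alone. Origin: centre of its underside
- roll: round bread roll, 74 mm across, 40 high; leave alone. Origin: centre of its underside
- syrup: amber bottle, 64 mm across, 190 high; leave alone. Origin: centre of its underside
- bowl: white bowl, 100 mm across, 50 high; leave alone. Origin: centre of its underside

How it is judged:
On the way, in this order (a step that is already met when the one before it is completed fails the run):
1. the pusher is lifted off the bench in the gripper (height (world z) of pusher_grip above 0.075 m and contact force between the fingers and pusher above 2 N), for 0.1 s.
2. all four biscuits are closed up square against the end bar (centres no more than 76 mm from its resting face, within 0.07 rad of square) and are pressed on the bar with 4.5 to 20 N (x of biscuit1 in the frame of frame between -0.076 and 0 m and y of biscuit1 in the frame of frame between -0.05 and 0.05 m and height (world z) of each of biscuit1, biscuit2, biscuit3, biscuit4 below 0.005 m and angle between the y axis of each of biscuit1, biscuit2, biscuit3, biscuit4 and the y axis of frame, either way round below 0.07 rad and x of biscuit2 in the frame of frame between -0.076 and 0 m and y of biscuit2 in the frame of frame between -0.05 and 0.05 m and x of biscuit3 in the frame of frame between -0.076 and 0 m and y of biscuit3 in the frame of frame between -0.05 and 0.05 m and x of biscuit4 in the frame of frame between -0.076 and 0 m and y of biscuit4 in the frame of frame between -0.05 and 0.05 m and contact force between endbar and anything else above 4.5 N and contact force between endbar and the fingers below 0.1 N and contact force between endbar and the arm below 0.1 N and contact force between endbar and pusher below 0.1 N and contact force between the fingers and pusher above 2 N), for 0.5 s.
At the end, for the whole second after the job is handed in: all four biscuits lie flat in the frame, at rest, square to it within 0.07 rad, with their centres no more than 76 mm from the resting face of the end bar; the pusher stands upright and released on the bench within 80 mm of where it was found (x of biscuit1 in the frame of frame between -0.076 and 0 m and y of biscuit1 in the frame of frame between -0.05 and 0.05 m and height (world z) of each of biscuit1, biscuit2, biscuit3, biscuit4 below 0.005 m and angle between the y axis of each of biscuit1, biscuit2, biscuit3, biscuit4 and the y axis of frame, either way round below 0.07 rad and x of biscuit2 in the frame of frame between -0.076 and 0 m and y of biscuit2 in the frame of frame between -0.05 and 0.05 m and x of biscuit3 in the frame of frame between -0.076 and 0 m and y of biscuit3 in the frame of frame between -0.05 and 0.05 m and x of biscuit4 in the frame of frame between -0.076 and 0 m and y of biscuit4 in the frame of frame between -0.05 and 0.05 m and distance of pusher_grip from where it was at the start of the episode below 0.08 m and height (world z) of pusher_grip below 0.065 m and angle between pusher_grip's own z axis and vertical below 0.1 rad and linear speed of each of pusher, biscuit1, biscuit2, biscuit3, biscuit4 below 0.01 m/s and contact force between the fingers and pusher below 0.1 N); the robot touches nothing.
It fails at once if the biscuits are pressed on the end bar, or one biscuit by the pusher, with more than 20 N (contact force between pusher and biscuit1 above 20 N or contact force between pusher and biscuit2 above 20 N or contact force between pusher and biscuit3 above 20 N or contact force between pusher and biscuit4 above 20 N or contact force between endbar and anything else above 20 N).
It fails at once if the fingers or the arm touch a biscuit (contact force between any of the fingers, the arm and biscuit1 above 0.3 N or contact force between any of the fingers, the arm and biscuit2 above 0.3 N or contact force between any of the fingers, the arm and biscuit3 above 0.3 N or contact force between any of the fingers, the arm and biscuit4 above 0.3 N).
It fails at once if a bystander is moved more than 20 mm (distance of any of cake_tin, cutter, spice_jar, roll, syrup, bowl from where it was at the start of the episode above 0.02 m).
It also fails if it takes over 67 s, if anything falls off the work surface, if the arm or the gripper's body presses on something with over 40 N, if the wrist force passes 120 N, or if a joint passes its speed limit or range.

## Working session

There is one attempt and no reset: what is moved stays moved. The work goes in short steps, Python scripts to look and compute and a tool call to move; the robot and the scene stay as the last step left them, time stands still between calls to the robot, and variables do not carry over. Pictures are saved under pics/ and viewed, about 8 in all and at most 12, crops included, and the job is handed in when it is done.

Besides the shell and the picture viewer there is one more tool, called after "Request:" by a JSON object that holds its "fn" and its "kwargs". move_arm: Moves the arm, as the interface text tells. Shift numbers are shares of 0.03 m and turn numbers shares of 4 degrees, none past 1 either way. Its arguments: {"type":"object","properties":{"deltas":{"type":"array"},"grip_force":{"type":"number"}},"required":["deltas"]}

```bash
mkdir -p pics; python3 - <<'E'
from bench import ctrl,cams
import cv2,numpy as np
for n in("scene","top"):
    d=cams.get_image(n);cv2.imwrite(f"pics/{n}0.png",d["image"][:,:,::-1]);np.savez(f"{n}0.npz",**d)
    print(n,d["K"].tolist(),d["k1"],np.round(d["world_from_camera"],3).tolist())
print(ctrl.get_state(),ctrl.tcp_to_tips)
E
```

```text
scene [[429.5714947989799, 0.0, 259.42247725147035], [0.0, 429.5714947989799, 191.45187255267152], [0.0, 0.0, 1.0]] -0.021970032025213568 [[-0.687, 0.562, -0.46, 1.121], [0.727, 0.544, -0.419, 0.481], [0.015, -0.622, -0.783, 0.935], [0.0, 0.0, 0.0, 1.0]]
top [[387.1779365272277, 0.0, 246.88679019814444], [0.0, 387.1779365272277, 191.74773133035646], [0.0, 0.0, 1.0]] 0.042237115074925995 [[0.025, -0.991, 0.135, 0.461], [-1.0, -0.024, 0.012, 0.007], [-0.009, -0.135, -0.991, 1.084], [0.0, 0.0, 0.0, 1.0]]
{'time': 0.1, 'joint_positions': array([-1.17491448,  0.32176026, -0.07007102,  1.45158434,  0.02257986,
        1.37077469, -0.05691689]), 'qd': array([ 0.00080819, -0.00273652, -0.00070868, -0.00417673, -0.00264394,
       -0.00131518, -0.00144205]), 'joint_torque': array([-3.34647211e-04, -4.92567945e+01, -4.05844487e-01, -3.13396382e+01,
       -6.40442083e-02,  3.94497660e-02,  8.48318450e-05]), 'position': array([0.24204519, 0.60275284, 0.2435476 ]), 'tool_rot': array([-5.96026039e-01, -3.08427610e+00,  2.70420412e-03]), 'ft_force': array([0.62684234, 0.04540758, 0.24333663]), 'torque': array([-0.00737419,  0.02046797,  0.05323116]), 'grip_width': 1.0017305093660414} 0.022
```

View pics/top0.png

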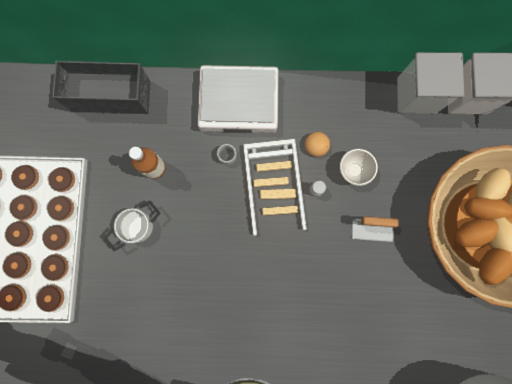

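View pics/scene0.png

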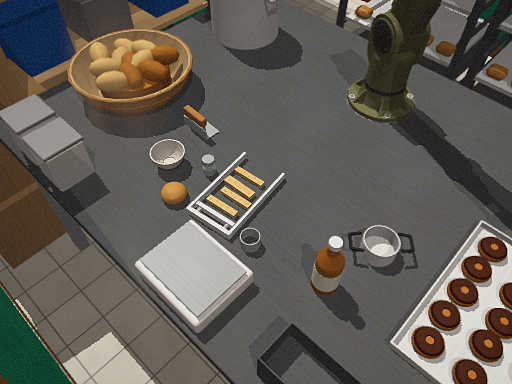

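Top view: the frame is at about (275,185) and its end bar at (271,153). Its mouth faces down, towards the robot. The pusher is on the right: brown grip at (380,222), foot plate at (373,232). The tin is on the left at (132,226), the jar at (319,188) beside the right rail, and the roll, bowl and cutter are near the bar. Next I'll measure these.

```bash
cat >h.py <<'E'
import numpy as np,cv2
def load(n): return dict(np.load(n+".npz"))
def ray(d,p):
    u=cv2.undistortPoints(np.array(p,float).reshape(-1,1,2),d["K"],np.array([float(d["k1"]),0,0,0])).reshape(-1,2)
    T=d["world_from_camera"];return T[:3,3],np.c_[u,np.ones(len(u))]@T[:3,:3].T
def plane(d,p,z):
    o,r=ray(d,p);return (o+r*((z-o[2])/r[:,2])[:,None])[:,:2]
def proj(d,P):
    T=np.linalg.inv(d["world_from_camera"]);r=cv2.Rodrigues(T[:3,:3])[0]
    return cv2.projectPoints(np.array(P,float).reshape(-1,1,3),r,T[:3,3],d["K"],np.array([float(d["k1"]),0,0,0]))[0].reshape(-1,2)
def rects(d,lo,hi,z,box,amin=30):
    x0,y0,x1,y1=box;im=d["image"][y0:y1,x0:x1]
    m=cv2.inRange(cv2.cvtColor(im,cv2.COLOR_RGB2HSV),np.array(lo),np.array(hi))
    for c in cv2.findContours(m,cv2.RETR_EXTERNAL,cv2.CHAIN_APPROX_NONE)[0]:
        if cv2.contourArea(c)<amin: continue
        w=plane(d,c.reshape(-1,2)+[x0,y0],z)*1000
        (cx,cy),(a,b),t=cv2.minAreaRect(w.astype(np.float32))
        M=w-w.mean(0);_,_,V=np.linalg.svd(M,full_matrices=False);v=V[0]*np.sign(V[0][1])
        print("c %.1f %.1f size %.0f %.0f longaxis from y (deg, + toward +x) %.1f px"%(cx,cy,a,b,np.degrees(np.arctan2(v[0],v[1]))),c.reshape(-1,2).mean(0).round(1)+[x0,y0])
E
python3 - <<'E'
from h import *
t=load("top0")
print("grip@.072");rects(t,(5,130,60),(18,255,255),.072,(340,200,420,260))
print("bisc@.014");rects(t,(12,70,110),(30,255,255),.014,(240,140,310,240))
print("white@.022");rects(t,(0,0,170),(180,60,255),.022,(238,134,312,240))
im=t["image"]
a=cv2.resize(im[130:245,235:330],None,fx=5,fy=5,interpolation=cv2.INTER_CUBIC)
b=cv2.resize(im[190:260,340:410],None,fx=4,fy=4,interpolation=cv2.INTER_CUBIC)
o=np.zeros((575,475+280,3),np.uint8);o[:,:475]=a;o[:280,475:]=b
cv2.imwrite("pics/c.png",o[:,:,::-1])
E
```

```text
grip@.072
c 529.0 -326.8 size 87 19 longaxis from y (deg, + toward +x) 2.7 px [380.4 221.5]
bisc@.014
c 557.6 -71.3 size 21 98 longaxis from y (deg, + toward +x) -5.3 px [279.7 210. ]
c 604.9 -65.0 size 28 98 longaxis from y (deg, + toward +x) -2.7 px [277.7 193.5]
c 636.9 -44.9 size 22 99 longaxis from y (deg, + toward +x) -5.7 px [270.5 181.5]
c 681.8 -52.7 size 22 100 longaxis from y (deg, + toward +x) -6.9 px [273.3 165.8]
c 741.0 -146.2 size 35 11 longaxis from y (deg, + toward +x) 82.3 px [307.3 145.4]
white@.022
c 624.0 -54.5 size 255 146 longaxis from y (deg, + toward +x) 82.6 px [273.5 181. ]
```

View pics/c.png

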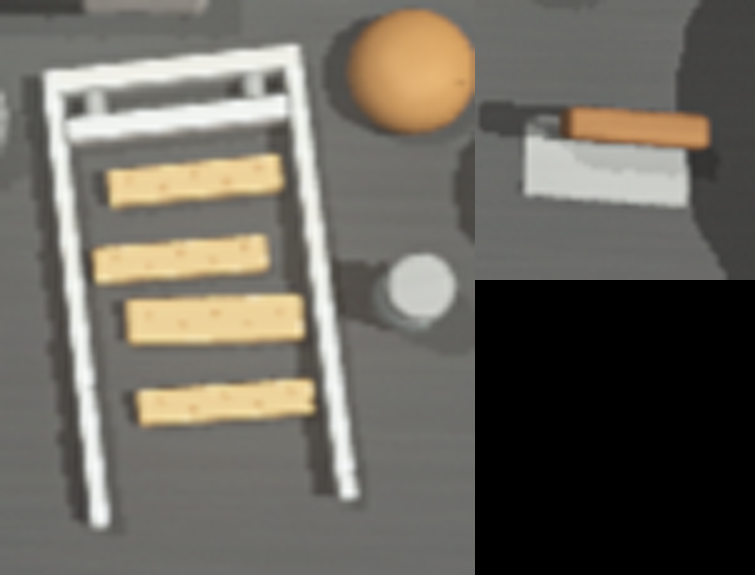

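```bash
python3 - <<'E'
from h import *
t=load("top0")
def w(p,z): return plane(t,np.array(p)/5-0.4+[235,130],z)*1000
c=w([[44,73],[299,46],[92,527],[357,497]],.022); print("corners BL BR FL FR",c.round(1))
b=w([[68,142],[287,119]],.021); print("bar face",b.round(1))
u=((c[0]-c[2])+(c[1]-c[3]));u/=np.linalg.norm(u);print("yaw",np.degrees(np.arctan2(u[1],u[0])))
v=b[0]-b[1];print("bar yaw",np.degrees(np.arctan2(-v[0],v[1])))
# full-frame mask
m=cv2.inRange(cv2.cvtColor(t["image"],cv2.COLOR_RGB2HSV),(0,0,170),(180,60,255))[134:240,238:312]
k=cv2.findContours(m,0,1)[0];k=max(k,key=cv2.contourArea).reshape(-1,2)+[238,134]
(cx,cy),s,a=cv2.minAreaRect((plane(t,k,.022)*1000).astype(np.float32));print(cx,cy,s,a)
def pw(p,z): return plane(t,np.array(p)/4-0.375+[340,190],z)*1000-0
q=lambda L,z:plane(t,np.array([[ (x-475)/4-0.375+340,y/4-0.375+190] for x,y in L]),z)*1000
print("plate top rear L,R",q([(524,194),(687,207)],.004).round(1))
print("grip top corners NL NR FR FL",q([(565,136),(706,148),(710,117),(572,107)],.072).round(1))
print("jar top c",w([[422,286]],.055),"roll",w([[413,70]],.03))
s=load("scene0")
print("scene grip");rects(s,(5,130,60),(18,255,255),.072,(175,95,225,145),20)
E
```

```text
corners BL BR FL FR [[ 7.400e+02  3.350e+01]
 [ 7.588e+02 -1.095e+02]
 [ 4.868e+02  6.000e-01]
 [ 5.068e+02 -1.434e+02]]
bar face [[ 700.9   19. ]
 [ 716.9 -103.4]]
yaw 7.525973676953515
bar yaw 7.438773628090168
624.0079956054688 -54.53009033203125 (255.42738342285156, 145.72003173828125) 7.630236625671387
plate top rear L,R [[ 485.9 -271.8]
 [ 480.2 -382.2]]
grip top corners NL NR FR FL [[ 522.4 -281. ]
 [ 517.1 -370.8]
 [ 537.2 -373.9]
 [ 541.3 -285.8]]
jar top c [[ 618.81399553 -172.88252329]] roll [[ 744.14306598 -172.0978886 ]]
scene grip
c 537.4 -320.8 size 108 33 longaxis from y (deg, + toward +x) 9.0 px [194.7 115.7]
```

Everything agrees with the given sizes:
- **Frame:** origin about (0.709, -0.042), yaw 7.5°.
- **Pusher:** grip at about (0.529, -0.3275), yaw -3°. The rear of the foot plate lies 46 mm behind it, as it should.

First I'll turn the tool 72° so the jaws close along the pusher's x.

Request:
{"fn": "move_arm", "kwargs": {"deltas": [{"linear":[0,0,0],"turn":[0,0,1],"claw":0},{"linear":[0,0,0],"turn":[0,0,1],"claw":0},{"linear":[0,0,0],"turn":[0,0,1],"claw":0},{"linear":[0,0,0],"turn":[0,0,1],"claw":0},{"linear":[0,0,0],"turn":[0,0,1],"claw":0},{"linear":[0,0,0],"turn":[0,0,1],"claw":0},{"linear":[0,0,0],"turn":[0,0,1],"claw":0},{"linear":[0,0,0],"turn":[0,0,1],"claw":0},{"linear":[0,0,0],"turn":[0,0,1],"claw":0},{"linear":[0,0,0],"turn":[0,0,1],"claw":0},{"linear":[0,0,0],"turn":[0,0,1],"claw":0},{"linear":[0,0,0],"turn":[0,0,1],"claw":0},{"linear":[0,0,0],"turn":[0,0,1],"claw":0},{"linear":[0,0,0],"turn":[0,0,1],"claw":0},{"linear":[0,0,0],"turn":[0,0,1],"claw":0},{"linear":[0,0,0],"turn":[0,0,1],"claw":0},{"linear":[0,0,0],"turn":[0,0,1],"claw":0},{"linear":[0,0,0],"turn":[0,0,1],"claw":0}], "grip_force": 50}}

```text
time: 1.6
position: [0.2421, 0.6029, 0.2439]
tool_rot: [2.299, 2.141, -0.002]
ft_force: [-0.4, 0.3, 0.1]
grip_width: 0.996
```

Request:
{"fn": "move_arm", "kwargs": {"deltas": [{"linear":[-0.944,0.711,0],"turn":[0,0,-0.25],"claw":0},{"linear":[-0.944,0.711,0],"turn":[0,0,0],"claw":0},{"linear":[-0.944,0.711,0],"turn":[0,0,0],"claw":0},{"linear":[-0.944,0.711,0],"turn":[0,0,0],"claw":0},{"linear":[-0.944,0.711,0],"turn":[0,0,0],"claw":0},{"linear":[-0.944,0.711,0],"turn":[0,0,0],"claw":0},{"linear":[-0.944,0.711,0],"turn":[0,0,0],"claw":0},{"linear":[-0.944,0.711,0],"turn":[0,0,0],"claw":0},{"linear":[-0.944,0.711,0],"turn":[0,0,0],"claw":0},{"linear":[-0.944,0.711,0],"turn":[0,0,0],"claw":0},{"linear":[-0.944,0.711,0],"turn":[0,0,0],"claw":0},{"linear":[-0.944,0.711,0],"turn":[0,0,0],"claw":0}]}}

```text
time: 2.6
position: [0.4807, 0.2489, 0.2443]
tool_rot: [-2.276, -2.165, 0.0]
ft_force: [0.3, 0.4, -0.0]
grip_width: 0.998
```

Request:
{"fn": "move_arm", "kwargs": {"deltas": [{"linear":[-0.957,0.132,0],"turn":[0,0,0],"claw":0},{"linear":[-0.957,0.132,0],"turn":[0,0,0],"claw":0},{"linear":[-0.957,0.132,0],"turn":[0,0,0],"claw":0},{"linear":[-0.957,0.132,0],"turn":[0,0,0],"claw":0},{"linear":[-0.957,0.132,0],"turn":[0,0,0],"claw":0},{"linear":[-0.957,0.132,0],"turn":[0,0,0],"claw":0},{"linear":[-0.957,0.132,0],"turn":[0,0,0],"claw":0},{"linear":[-0.957,0.132,0],"turn":[0,0,0],"claw":0},{"linear":[-0.957,0.132,0],"turn":[0,0,0],"claw":0},{"linear":[-0.957,0.132,0],"turn":[0,0,0],"claw":0},{"linear":[-0.957,0.132,0],"turn":[0,0,0],"claw":0},{"linear":[-0.957,0.132,0],"turn":[0,0,0],"claw":0},{"linear":[-0.957,0.132,0],"turn":[0,0,0],"claw":0},{"linear":[-0.957,0.132,0],"turn":[0,0,0],"claw":0},{"linear":[-0.957,0.132,0],"turn":[0,0,0],"claw":0},{"linear":[-0.957,0.132,0],"turn":[0,0,0],"claw":0},{"linear":[-0.957,0.132,0],"turn":[0,0,0],"claw":0},{"linear":[-0.957,0.132,0],"turn":[0,0,0],"claw":0},{"linear":[-0.957,0.132,0],"turn":[0,0,0],"claw":0},{"linear":[-0.957,0.132,0],"turn":[0,0,0],"claw":0}]}}

```text
time: 4.27
position: [0.5305, -0.3279, 0.244]
tool_rot: [-2.275, -2.165, 0.0]
ft_force: [0.4, 0.1, -0.3]
grip_width: 1.003
```

Request:
{"fn": "move_arm", "kwargs": {"deltas": [{"linear":[0,-0.03,0.871],"turn":[0,0,0],"claw":0},{"linear":[0,0,0.871],"turn":[0,0,0],"claw":0},{"linear":[0,0,0.871],"turn":[0,0,0],"claw":0},{"linear":[0,0,0.871],"turn":[0,0,0],"claw":0},{"linear":[0,0,0.871],"turn":[0,0,0],"claw":0},{"linear":[0,0,0.871],"turn":[0,0,0],"claw":0},{"linear":[0,0,0.871],"turn":[0,0,0],"claw":0},{"linear":[0,0,0],"turn":[0,0,0],"claw":0},{"linear":[0,0,0],"turn":[0,0,0],"claw":1},{"linear":[0,0,0],"turn":[0,0,0],"claw":1},{"linear":[0,0,0],"turn":[0,0,0],"claw":1},{"linear":[0,0,0],"turn":[0,0,0],"claw":1},{"linear":[0,0,0],"turn":[0,0,0],"claw":1},{"linear":[0,0,0],"turn":[0,0,0],"claw":1},{"linear":[0,0,0],"turn":[0,0,0],"claw":1},{"linear":[0,0,0],"turn":[0,0,0],"claw":1},{"linear":[0,0,0],"turn":[0,0,0],"claw":1},{"linear":[0,0,0],"turn":[0,0,0],"claw":1}]}}

```text
time: 5.77
position: [0.5297, -0.3268, 0.0616]
tool_rot: [-2.276, -2.165, -0.0]
ft_force: [0.4, 0.1, 0.7]
grip_width: 0.322
```

Request:
{"fn": "move_arm", "kwargs": {"deltas": [{"linear":[0,0,0],"turn":[0,0,0],"claw":1},{"linear":[0,0,0],"turn":[0,0,0],"claw":1},{"linear":[0,0,0],"turn":[0,0,0],"claw":1},{"linear":[0,0,0],"turn":[0,0,0],"claw":1},{"linear":[0,0,0],"turn":[0,0,0],"claw":1},{"linear":[0,0,0],"turn":[0,0,0],"claw":1}]}}

```text
time: 6.27
position: [0.5299, -0.3268, 0.0616]
tool_rot: [2.276, 2.165, 0.0]
ft_force: [0.6, 0.7, -1.1]
grip_width: 0.249
```

Request:
{"fn": "move_arm", "kwargs": {"deltas": [{"linear":[0,0,-0.3],"turn":[0,0,0],"claw":1},{"linear":[0,0,-0.5],"turn":[0,0,0],"claw":1},{"linear":[0,0,-0.7],"turn":[0,0,0],"claw":1},{"linear":[0,0,-0.7],"turn":[0,0,0],"claw":1},{"linear":[0,0,0],"turn":[0,0,0],"claw":1},{"linear":[0,0,0],"turn":[0,0,0],"claw":1},{"linear":[0,0,0],"turn":[0,0,0],"claw":1}]}}

```text
time: 6.85
position: [0.5293, -0.3263, 0.1272]
tool_rot: [-2.276, -2.164, -0.0]
ft_force: [0.1, 0.6, -3.5]
grip_width: 0.25
```

Request:
{"fn": "move_arm", "kwargs": {"deltas": [{"linear":[0.5,-0.06,0],"turn":[0,0,0],"claw":1},{"linear":[0.857,-0.105,0],"turn":[0,0,0],"claw":1},{"linear":[0.857,-0.105,0],"turn":[0,0,0],"claw":1},{"linear":[0.857,-0.105,0],"turn":[0,0,0],"claw":1},{"linear":[0.857,-0.105,0],"turn":[0,0,0],"claw":1},{"linear":[0.857,-0.105,0],"turn":[0,0,0],"claw":1},{"linear":[0.857,-0.105,0],"turn":[0,0,0],"claw":1},{"linear":[0.857,-0.105,0],"turn":[0,0,0],"claw":1},{"linear":[0.857,-0.105,0],"turn":[0,0,0],"claw":1},{"linear":[0.857,-0.105,0],"turn":[0,0,0],"claw":1},{"linear":[0.357,-0.045,0],"turn":[0,0,0],"claw":1},{"linear":[0,0,0],"turn":[0,0,-0.645],"claw":1},{"linear":[0,0,0],"turn":[0,0,-0.645],"claw":1},{"linear":[0,0,0],"turn":[0,0,-0.645],"claw":1},{"linear":[0,0,0],"turn":[0,0,-0.645],"claw":1},{"linear":[0,0,0],"turn":[0,0,0],"claw":1},{"linear":[0,0,0],"turn":[0,0,0],"claw":1}]}}

```text
time: 8.27
position: [0.5102, -0.0684, 0.1266]
tool_rot: [-2.073, -2.358, 0.002]
ft_force: [0.0, -0.2, -2.8]
grip_width: 0.249
```

```bash
python3 - <<'E'
from bench import ctrl,cams
from h import *
from scipy.spatial.transform import Rotation as R
s=ctrl.get_state();M=R.from_rotvec(s["tool_rot"]).as_matrix();print(s["position"],"psi",np.degrees(np.arctan2(M[1,1],M[0,1])),"tilt z",M[:,2])
d=cams.get_image("scene")
im=cv2.resize(d["image"][100:300,130:330],None,fx=3,fy=3,interpolation=cv2.INTER_CUBIC);cv2.imwrite("pics/s1.png",im[:,:,::-1]);np.savez("scene1.npz",**d)
E
```

```text
[ 0.51021029 -0.06842086  0.12664514] psi 7.366284654881476 tilt z [-2.04029124e-03 -1.56954321e-04 -9.99997906e-01]
```

View pics/s1.png

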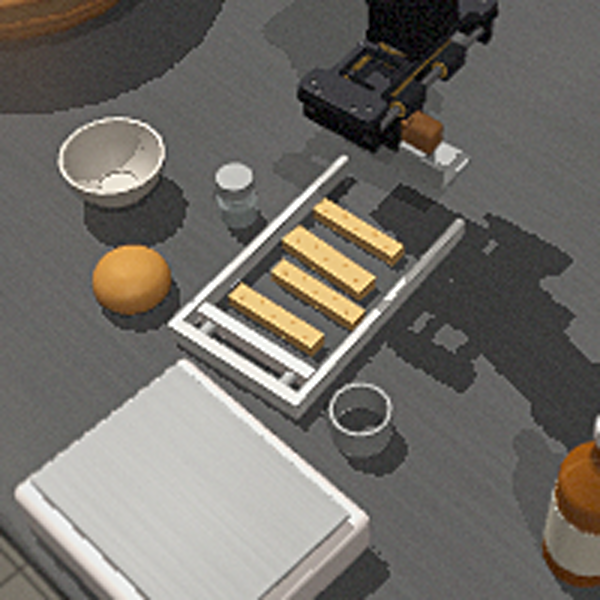

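Scene crop: the pusher hangs at about (435,150) behind the mouth. Rail tips are at (345,157) and (460,222), and the four biscuits are undisturbed. I'll check the biscuit positions and rail tips against this second view.

```bash
python3 - <<'E'
from h import *
d=load("scene1");rects(d,(12,70,110),(30,255,255),.014,(195,160,275,225))
q=lambda L,z:plane(d,np.array(L)/3-.33+[130,100],z)*1000
print("tips R,L",q([(343,159),(460,222)],.022).round(1),"back corners R,L outer",q([(170,325),(300,408)],.022).round(1))
o=np.array([709,-42]);a=np.radians(7.5);u=np.array([np.cos(a),np.sin(a)]);v=np.array([-u[1],u[0]])
P=lambda x,y,z:np.r_[(o+u*x+v*y)/1000,z]
pts=[P(0,62,.021),P(0,-62,.021),P(-215,68,.022),P(-215,-68,.022),P(-194,55,.065),P(-194,-55,.065),P(-194,55,.095)]
print(((proj(d,pts)-[130,100])*3).round(0).tolist())
E
```

```text
c 683.8 -52.3 size 25 100 longaxis from y (deg, + toward +x) -5.9 px [222.  205.3]
c 639.5 -47.4 size 26 95 longaxis from y (deg, + toward +x) -5.9 px [235.2 197.1]
c 603.5 -64.6 size 29 102 longaxis from y (deg, + toward +x) -1.5 px [240.  186.6]
c 557.4 -71.5 size 25 103 longaxis from y (deg, + toward +x) -2.8 px [250.1 176.5]
tips R,L [[ 509.8 -140.3]
 [ 491.2   -4.6]] back corners R,L outer [[ 757.8 -108.2]
 [ 738.6   35.4]]
[[318.0, 370.0], [208.0, 301.0], [464.0, 220.0], [348.0, 157.0], [442.0, 196.0], [345.0, 144.0], [443.0, 174.0]]
```

Both views agree within about 3 mm. I'll lower to 5 mm clear of the bench and then push.

Request:
{"fn": "move_arm", "kwargs": {"deltas": [{"linear":[0,0,0.4],"turn":[0,0,0],"claw":1},{"linear":[0,0,0.5],"turn":[0,0,0],"claw":1},{"linear":[0,0,0.5],"turn":[0,0,0],"claw":1},{"linear":[0,0,0.4],"turn":[0,0,0],"claw":1},{"linear":[0,0,0.2],"turn":[0,0,0],"claw":1},{"linear":[0,0,0],"turn":[0,0,0],"claw":1},{"linear":[0,0,0],"turn":[0,0,0],"claw":1},{"linear":[0,0,0],"turn":[0,0,0],"claw":1}]}}

```text
time: 8.98
position: [0.5118, -0.0686, 0.0682]
tool_rot: [2.072, 2.36, 0.001]
ft_force: [0.1, -0.2, -3.4]
grip_width: 0.246
```

Request:
{"fn": "move_arm", "kwargs": {"deltas": [{"linear":[0,0.1,0],"turn":[0,0,0],"claw":1},{"linear":[0,0.15,0],"turn":[0,0,0],"claw":1},{"linear":[0,0.15,0],"turn":[0,0,0],"claw":1},{"linear":[0,0.15,0],"turn":[0,0,0],"claw":1},{"linear":[0,0.15,0],"turn":[0,0,0],"claw":1},{"linear":[0,0.15,0],"turn":[0,0,0],"claw":1},{"linear":[0,0.15,0],"turn":[0,0,0],"claw":1},{"linear":[0,0.15,0],"turn":[0,0,0],"claw":1},{"linear":[0,0.15,0],"turn":[0,0,0],"claw":1},{"linear":[0,0.15,0],"turn":[0,0,0],"claw":1},{"linear":[0,0.15,0],"turn":[0,0,0],"claw":1},{"linear":[0,0.15,0],"turn":[0,0,0],"claw":1},{"linear":[0,0,0],"turn":[0,0,0],"claw":1},{"linear":[0,0,0],"turn":[0,0,0],"claw":1}]}}

```text
time: 10.15
position: [0.5634, -0.0616, 0.0676]
tool_rot: [2.072, 2.361, -0.0]
ft_force: [-0.0, 0.1, -2.8]
grip_width: 0.248
```

Request:
{"fn": "move_arm", "kwargs": {"deltas": [{"linear":[0,0.1,0],"turn":[0,0,0],"claw":1},{"linear":[0,0.12,0],"turn":[0,0,0],"claw":1},{"linear":[0,0.12,0],"turn":[0,0,0],"claw":1},{"linear":[0,0.12,0],"turn":[0,0,0],"claw":1},{"linear":[0,0.12,0],"turn":[0,0,0],"claw":1},{"linear":[0,0.12,0],"turn":[0,0,0],"claw":1},{"linear":[0,0.12,0],"turn":[0,0,0],"claw":1},{"linear":[0,0.12,0],"turn":[0,0,0],"claw":1},{"linear":[0,0.12,0],"turn":[0,0,0],"claw":1},{"linear":[0,0.12,0],"turn":[0,0,0],"claw":1},{"linear":[0,0,0],"turn":[0,0,0],"claw":1},{"linear":[0,0,0],"turn":[0,0,0],"claw":1}]}}

```text
time: 11.15
position: [0.5987, -0.057, 0.0677]
tool_rot: [2.072, 2.361, 0.0]
ft_force: [-0.3, -0.5, -3.0]
grip_width: 0.249
```

```bash
python3 - <<'E'
from bench import ctrl,cams
from h import *
d=cams.get_image("scene")
im=cv2.resize(d["image"][150:250,170:290],None,fx=5,fy=5,interpolation=cv2.INTER_CUBIC);cv2.imwrite("pics/s2.png",im[:,:,::-1])
print(ctrl.get_state()["ft_force"])
E
```

```text
[ 0.09629129 -1.0126016  -3.36017602]
```

View pics/s2.png

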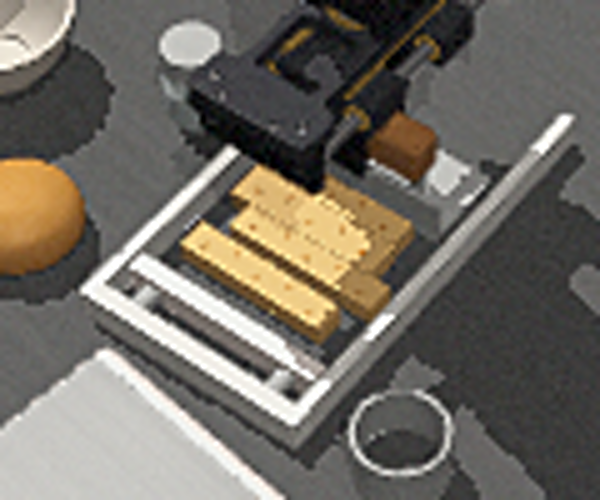

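The scene crop shows the blade behind all four biscuits, three already bunched, the first just ahead, and a gap of 10 mm or so to the bar. I'll advance more gently.

Request:
{"fn": "move_arm", "kwargs": {"deltas": [{"linear":[0,0.08,0],"turn":[0,0,0],"claw":1},{"linear":[0,0.08,0],"turn":[0,0,0],"claw":1},{"linear":[0,0.08,0],"turn":[0,0,0],"claw":1},{"linear":[0,0.08,0],"turn":[0,0,0],"claw":1},{"linear":[0,0.08,0],"turn":[0,0,0],"claw":1},{"linear":[0,0,0],"turn":[0,0,0],"claw":1},{"linear":[0,0,0],"turn":[0,0,0],"claw":1}]}}

```text
time: 11.78
position: [0.6106, -0.0555, 0.0677]
tool_rot: [2.072, 2.361, 0.0]
ft_force: [-0.7, -0.1, -3.8]
grip_width: 0.252
```

Request:
{"fn": "move_arm", "kwargs": {"deltas": [{"linear":[0,0.03,0],"turn":[0,0,0],"claw":1},{"linear":[0,0.03,0],"turn":[0,0,0],"claw":1},{"linear":[0,0,0],"turn":[0,0,0],"claw":1},{"linear":[0,0,0],"turn":[0,0,0],"claw":1}]}}

```text
time: 12.12
position: [0.612, -0.0553, 0.0676]
tool_rot: [-2.073, -2.361, -0.0]
ft_force: [-0.1, -0.7, -3.0]
grip_width: 0.246
```

Request:
{"fn": "move_arm", "kwargs": {"deltas": [{"linear":[0,0.02,0],"turn":[0,0,0],"claw":1},{"linear":[0,0.02,0],"turn":[0,0,0],"claw":1},{"linear":[0,0.02,0],"turn":[0,0,0],"claw":1},{"linear":[0,0,0],"turn":[0,0,0],"claw":1},{"linear":[0,0,0],"turn":[0,0,0],"claw":1}]}}

```text
time: 12.53
position: [0.614, -0.0549, 0.0677]
tool_rot: [2.072, 2.361, 0.001]
ft_force: [0.6, -1.1, -3.4]
grip_width: 0.246
```

Request:
{"fn": "move_arm", "kwargs": {"deltas": [{"linear":[0,0.02,0],"turn":[0,0,0],"claw":1},{"linear":[0,0.02,0],"turn":[0,0,0],"claw":1},{"linear":[0,0,0],"turn":[0,0,0],"claw":1},{"linear":[0,0,0],"turn":[0,0,0],"claw":1}]}}

```text
time: 12.87
position: [0.615, -0.0548, 0.0677]
tool_rot: [2.072, 2.361, 0.0]
ft_force: [-0.2, 0.1, -2.8]
grip_width: 0.247
```

Request:
{"fn": "move_arm", "kwargs": {"deltas": [{"linear":[0,0.02,0],"turn":[0,0,0],"claw":1},{"linear":[0,0.02,0],"turn":[0,0,0],"claw":1},{"linear":[0,0,0],"turn":[0,0,0],"claw":1},{"linear":[0,0,0],"turn":[0,0,0],"claw":1}]}}

```text
time: 13.2
position: [0.6163, -0.0547, 0.0677]
tool_rot: [2.072, 2.361, 0.0]
ft_force: [-1.1, 0.0, -3.3]
grip_width: 0.249
```

```bash
python3 - <<'E'
from bench import ctrl,cams
from h import *
d=cams.get_image("scene")
im=cv2.resize(d["image"][160:240,170:280],None,fx=7,fy=7,interpolation=cv2.INTER_CUBIC);cv2.imwrite("pics/s3.png",im[:,:,::-1])
print(ctrl.get_state()["ft_force"])
E
```

```text
[ 0.20215984 -0.38872196 -3.51201849]
```

View pics/s3.png

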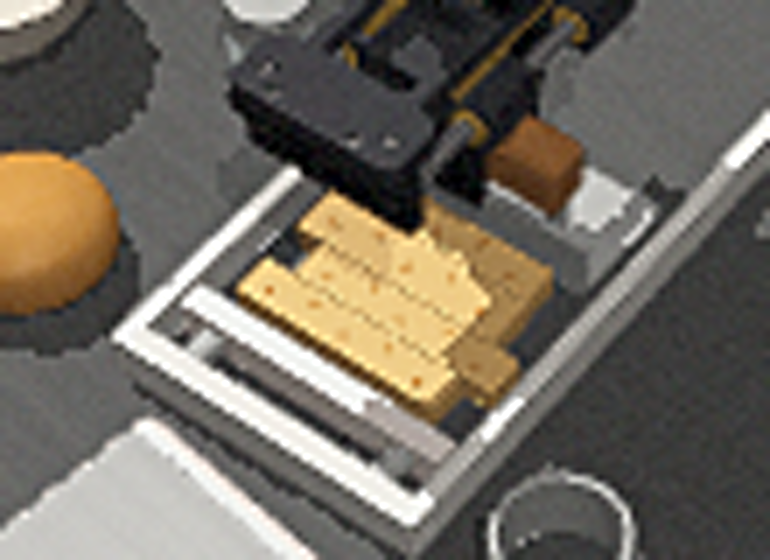

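The four biscuits are closed up and square, with a dark gap of a few mm to the bar (the row's front edge runs from (240,290) to (435,415)). I'll keep creeping forward.

Request:
{"fn": "move_arm", "kwargs": {"deltas": [{"linear":[0,0.02,0],"turn":[0,0,0],"claw":1},{"linear":[0,0.02,0],"turn":[0,0,0],"claw":1},{"linear":[0,0.02,0],"turn":[0,0,0],"claw":1},{"linear":[0,0,0],"turn":[0,0,0],"claw":1},{"linear":[0,0,0],"turn":[0,0,0],"claw":1}]}}

```text
time: 13.67
position: [0.6181, -0.0544, 0.0677]
tool_rot: [2.072, 2.361, 0.0]
ft_force: [-0.5, 0.8, -2.8]
grip_width: 0.246
```

Request:
{"fn": "move_arm", "kwargs": {"deltas": [{"linear":[0,0.02,0],"turn":[0,0,0],"claw":1},{"linear":[0,0,0],"turn":[0,0,0],"claw":1},{"linear":[0,0,0],"turn":[0,0,0],"claw":1}]}}

```text
time: 13.92
position: [0.6186, -0.0544, 0.0677]
tool_rot: [2.072, 2.361, 0.0]
ft_force: [0.2, 0.3, -3.9]
grip_width: 0.251
```

Request:
{"fn": "move_arm", "kwargs": {"deltas": [{"linear":[0,0.02,0],"turn":[0,0,0],"claw":1},{"linear":[0,0,0],"turn":[0,0,0],"claw":1},{"linear":[0,0,0],"turn":[0,0,0],"claw":1}]}}

```text
time: 14.17
position: [0.6192, -0.0543, 0.0677]
tool_rot: [2.072, 2.361, 0.0]
ft_force: [-1.3, 0.2, -2.7]
grip_width: 0.245
```

Request:
{"fn": "move_arm", "kwargs": {"deltas": [{"linear":[0,0.02,0],"turn":[0,0,0],"claw":1},{"linear":[0,0,0],"turn":[0,0,0],"claw":1},{"linear":[0,0,0],"turn":[0,0,0],"claw":1}]}}

```text
time: 14.42
position: [0.6198, -0.0542, 0.0677]
tool_rot: [2.072, 2.361, 0.0]
ft_force: [-0.4, -0.6, -3.9]
grip_width: 0.247
```

Request:
{"fn": "move_arm", "kwargs": {"deltas": [{"linear":[0,0.015,0],"turn":[0,0,0],"claw":1},{"linear":[0,0,0],"turn":[0,0,0],"claw":1},{"linear":[0,0,0],"turn":[0,0,0],"claw":1}]}}

```text
time: 14.67
position: [0.6202, -0.0542, 0.0677]
tool_rot: [2.072, 2.361, 0.0]
ft_force: [-0.3, 0.4, -3.5]
grip_width: 0.249
```

Request:
{"fn": "move_arm", "kwargs": {"deltas": [{"linear":[0,0.015,0],"turn":[0,0,0],"claw":1},{"linear":[0,0,0],"turn":[0,0,0],"claw":1},{"linear":[0,0,0],"turn":[0,0,0],"claw":1}]}}

```text
time: 14.92
position: [0.6207, -0.0541, 0.0677]
tool_rot: [2.072, 2.361, 0.0]
ft_force: [-0.5, 1.1, -3.2]
grip_width: 0.249
```

Request:
{"fn": "move_arm", "kwargs": {"deltas": [{"linear":[0,0.015,0],"turn":[0,0,0],"claw":1},{"linear":[0,0,0],"turn":[0,0,0],"claw":1},{"linear":[0,0,0],"turn":[0,0,0],"claw":1}]}}

```text
time: 15.17
position: [0.6211, -0.054, 0.0676]
tool_rot: [2.072, 2.361, 0.0]
ft_force: [-1.6, 0.6, -3.1]
grip_width: 0.246
```

Request:
{"fn": "move_arm", "kwargs": {"deltas": [{"linear":[0,0.015,0],"turn":[0,0,0],"claw":1},{"linear":[0,0,0],"turn":[0,0,0],"claw":1},{"linear":[0,0,0],"turn":[0,0,0],"claw":1}]}}

```text
time: 15.42
position: [0.6216, -0.054, 0.0677]
tool_rot: [2.072, 2.361, 0.0]
ft_force: [-0.1, -0.3, -2.8]
grip_width: 0.246
```

Request:
{"fn": "move_arm", "kwargs": {"deltas": [{"linear":[0,0.015,0],"turn":[0,0,0],"claw":1},{"linear":[0,0,0],"turn":[0,0,0],"claw":1},{"linear":[0,0,0],"turn":[0,0,0],"claw":1}]}}

```text
time: 15.67
position: [0.622, -0.0539, 0.0677]
tool_rot: [2.072, 2.361, 0.0]
ft_force: [0.1, 0.0, -3.1]
grip_width: 0.251
```

Request:
{"fn": "move_arm", "kwargs": {"deltas": [{"linear":[0,0.015,0],"turn":[0,0,0],"claw":1},{"linear":[0,0,0],"turn":[0,0,0],"claw":1},{"linear":[0,0,0],"turn":[0,0,0],"claw":1}]}}

```text
time: 15.92
position: [0.6225, -0.0539, 0.0677]
tool_rot: [2.072, 2.361, 0.0]
ft_force: [0.2, -0.0, -3.4]
grip_width: 0.246
```

Request:
{"fn": "move_arm", "kwargs": {"deltas": [{"linear":[0,0.015,0],"turn":[0,0,0],"claw":1},{"linear":[0,0,0],"turn":[0,0,0],"claw":1},{"linear":[0,0,0],"turn":[0,0,0],"claw":1}]}}

```text
time: 16.17
position: [0.6229, -0.0538, 0.0677]
tool_rot: [2.072, 2.361, 0.0]
ft_force: [-0.6, -0.1, -2.9]
grip_width: 0.252
```

Request:
{"fn": "move_arm", "kwargs": {"deltas": [{"linear":[0,0.015,0],"turn":[0,0,0],"claw":1},{"linear":[0,0,0],"turn":[0,0,0],"claw":1},{"linear":[0,0,0],"turn":[0,0,0],"claw":1}]}}

```text
time: 16.42
position: [0.6234, -0.0538, 0.0677]
tool_rot: [2.072, 2.361, 0.0]
ft_force: [-1.5, 1.0, -3.6]
grip_width: 0.245
```

```bash
python3 - <<'E'
from bench import ctrl,cams
from h import *
d=cams.get_image("scene")
im=cv2.resize(d["image"][160:240,170:280],None,fx=7,fy=7,interpolation=cv2.INTER_CUBIC);cv2.imwrite("pics/s4.png",im[:,:,::-1])
print(ctrl.get_state()["ft_force"])
E
```

```text
[-0.63026212 -0.43673201 -3.3656895 ]
```

View pics/s4.png

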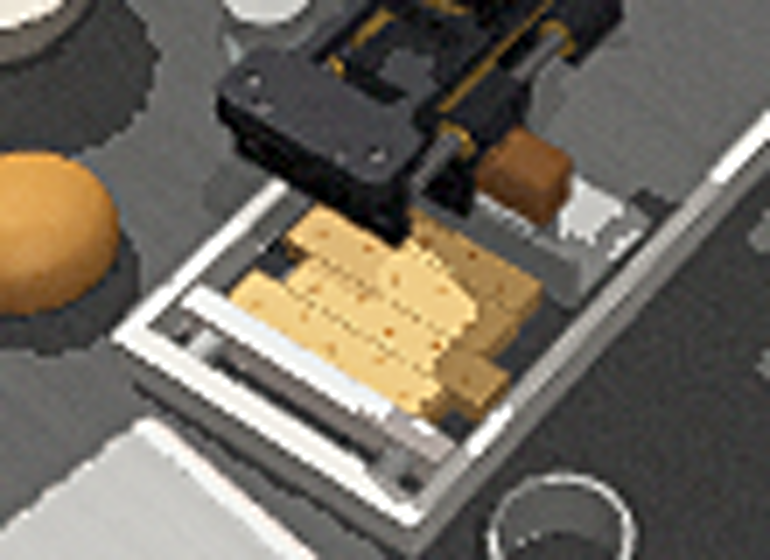

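The front edge of the row is now hidden behind the bar's top edge, so the gap is under about 5 mm. There's no force yet, so I'll continue.

Request:
{"fn": "move_arm", "kwargs": {"deltas": [{"linear":[0,0.015,0],"turn":[0,0,0],"claw":1},{"linear":[0,0,0],"turn":[0,0,0],"claw":1},{"linear":[0,0,0],"turn":[0,0,0],"claw":1}]}}

```text
time: 16.72
position: [0.6238, -0.0537, 0.0677]
tool_rot: [2.072, 2.361, 0.0]
ft_force: [-0.4, 0.4, -2.4]
grip_width: 0.251
```

Request:
{"fn": "move_arm", "kwargs": {"deltas": [{"linear":[0,0.015,0],"turn":[0,0,0],"claw":1},{"linear":[0,0,0],"turn":[0,0,0],"claw":1},{"linear":[0,0,0],"turn":[0,0,0],"claw":1}]}}

```text
time: 16.97
position: [0.6243, -0.0536, 0.0677]
tool_rot: [2.072, 2.361, 0.0]
ft_force: [-0.2, -1.1, -3.5]
grip_width: 0.251
```

Request:
{"fn": "move_arm", "kwargs": {"deltas": [{"linear":[0,0.015,0],"turn":[0,0,0],"claw":1},{"linear":[0,0,0],"turn":[0,0,0],"claw":1},{"linear":[0,0,0],"turn":[0,0,0],"claw":1}]}}

```text
time: 17.22
position: [0.6247, -0.0536, 0.0677]
tool_rot: [2.072, 2.361, 0.0]
ft_force: [-0.6, -0.3, -3.6]
grip_width: 0.252
```

Request:
{"fn": "move_arm", "kwargs": {"deltas": [{"linear":[0,0.015,0],"turn":[0,0,0],"claw":1},{"linear":[0,0,0],"turn":[0,0,0],"claw":1},{"linear":[0,0,0],"turn":[0,0,0],"claw":1}]}}

```text
time: 17.47
position: [0.6251, -0.0535, 0.0677]
tool_rot: [2.072, 2.361, 0.0]
ft_force: [-1.1, 0.0, -2.9]
grip_width: 0.245
```

Request:
{"fn": "move_arm", "kwargs": {"deltas": [{"linear":[0,0.015,0],"turn":[0,0,0],"claw":1},{"linear":[0,0,0],"turn":[0,0,0],"claw":1},{"linear":[0,0,0],"turn":[0,0,0],"claw":1}]}}

```text
time: 17.72
position: [0.6256, -0.0535, 0.0677]
tool_rot: [2.072, 2.361, 0.0]
ft_force: [-0.6, 0.5, -3.6]
grip_width: 0.248
```

Request:
{"fn": "move_arm", "kwargs": {"deltas": [{"linear":[0,0.015,0],"turn":[0,0,0],"claw":1},{"linear":[0,0,0],"turn":[0,0,0],"claw":1},{"linear":[0,0,0],"turn":[0,0,0],"claw":1}]}}

```text
time: 17.97
position: [0.6259, -0.0534, 0.0677]
tool_rot: [-2.072, -2.361, 0.0]
ft_force: [-1.3, -0.0, -2.6]
grip_width: 0.249
```

Request:
{"fn": "move_arm", "kwargs": {"deltas": [{"linear":[0,0.01,0],"turn":[0,0,0],"claw":1},{"linear":[0,0,0],"turn":[0,0,0],"claw":1},{"linear":[0,0,0],"turn":[0,0,0],"claw":1}]}}

```text
time: 18.22
position: [0.6259, -0.0535, 0.0676]
tool_rot: [-2.072, -2.361, 0.001]
ft_force: [-2.0, -0.8, -2.2]
grip_width: 0.249
```

Request:
{"fn": "move_arm", "kwargs": {"deltas": [{"linear":[0,0.01,0],"turn":[0,0,0],"claw":1},{"linear":[0,0,0],"turn":[0,0,0],"claw":1},{"linear":[0,0,0],"turn":[0,0,0],"claw":1}]}}

```text
time: 18.47
position: [0.6261, -0.0534, 0.0675]
tool_rot: [-2.072, -2.36, 0.001]
ft_force: [-3.5, 0.3, -0.9]
grip_width: 0.245
```

Request:
{"fn": "move_arm", "kwargs": {"deltas": [{"linear":[0,0.01,0],"turn":[0,0,0],"claw":1},{"linear":[0,0,0],"turn":[0,0,0],"claw":1},{"linear":[0,0,0],"turn":[0,0,0],"claw":1}]}}

```text
time: 18.72
position: [0.6263, -0.0535, 0.0675]
tool_rot: [-2.072, -2.36, 0.001]
ft_force: [-5.1, -1.0, -1.3]
grip_width: 0.246
```

Request:
{"fn": "move_arm", "kwargs": {"deltas": [{"linear":[0,0.01,0],"turn":[0,0,0],"claw":1},{"linear":[0,0.01,0],"turn":[0,0,0],"claw":1},{"linear":[0,0,0],"turn":[0,0,0],"claw":1},{"linear":[0,0,0],"turn":[0,0,0],"claw":1}]}}

```text
time: 19.05
position: [0.6265, -0.0534, 0.0674]
tool_rot: [-2.072, -2.36, 0.002]
ft_force: [-6.2, -0.2, -0.9]
grip_width: 0.249
```

Request:
{"fn": "move_arm", "kwargs": {"deltas": [{"linear":[0,0.01,0],"turn":[0,0,0],"claw":1},{"linear":[0,0,0],"turn":[0,0,0],"claw":1},{"linear":[0,0,0],"turn":[0,0,0],"claw":1}]}}

```text
time: 19.3
position: [0.6265, -0.0534, 0.0673]
tool_rot: [-2.071, -2.359, 0.003]
ft_force: [-6.5, -1.2, -0.2]
grip_width: 0.248
```

Request:
{"fn": "move_arm", "kwargs": {"deltas": [{"linear":[0,0.01,0],"turn":[0,0,0],"claw":1},{"linear":[0,0.01,0],"turn":[0,0,0],"claw":1},{"linear":[0,0,0],"turn":[0,0,0],"claw":1},{"linear":[0,0,0],"turn":[0,0,0],"claw":1}]}}

```text
time: 19.63
position: [0.6267, -0.0534, 0.0671]
tool_rot: [-2.071, -2.359, 0.004]
ft_force: [-7.3, -1.1, 0.2]
grip_width: 0.248
```

Request:
{"fn": "move_arm", "kwargs": {"deltas": [{"linear":[0,0.01,0],"turn":[0,0,0],"claw":1},{"linear":[0,0,0],"turn":[0,0,0],"claw":1},{"linear":[0,0,0],"turn":[0,0,0],"claw":1}]}}

```text
time: 19.88
position: [0.6267, -0.0534, 0.0671]
tool_rot: [-2.071, -2.358, 0.004]
ft_force: [-7.3, -0.7, 0.0]
grip_width: 0.248
```

Request:
{"fn": "move_arm", "kwargs": {"deltas": [{"linear":[0,0.01,0],"turn":[0,0,0],"claw":1},{"linear":[0,0.01,0],"turn":[0,0,0],"claw":1},{"linear":[0,0.01,0],"turn":[0,0,0],"claw":1},{"linear":[0,0,0],"turn":[0,0,0],"claw":1},{"linear":[0,0,0],"turn":[0,0,0],"claw":1}]}}

```text
time: 20.3
position: [0.627, -0.0534, 0.0669]
tool_rot: [-2.07, -2.357, 0.006]
ft_force: [-8.7, -1.0, 0.7]
grip_width: 0.252
```

Request:
{"fn": "move_arm", "kwargs": {"deltas": [{"linear":[0,0.01,0],"turn":[0,0,0],"claw":1},{"linear":[0,0,0],"turn":[0,0,0],"claw":1},{"linear":[0,0,0],"turn":[0,0,0],"claw":1}]}}

```text
time: 20.55
position: [0.6271, -0.0534, 0.0668]
tool_rot: [-2.07, -2.357, 0.006]
ft_force: [-10.2, -0.2, 1.0]
grip_width: 0.246
```

```bash
python3 - <<'E'
from bench import ctrl,cams
from h import *
F=[]
for i in range(4):
    d=cams.get_image("scene");F.append(ctrl.get_state()["ft_force"])
im=cv2.resize(d["image"][160:240,170:280],None,fx=7,fy=7,interpolation=cv2.INTER_CUBIC);cv2.imwrite("pics/s5.png",im[:,:,::-1])
print(np.mean(F,0))
E
```

```text
[-9.02863782 -0.94610855  0.8336507 ]
```

View pics/s5.png

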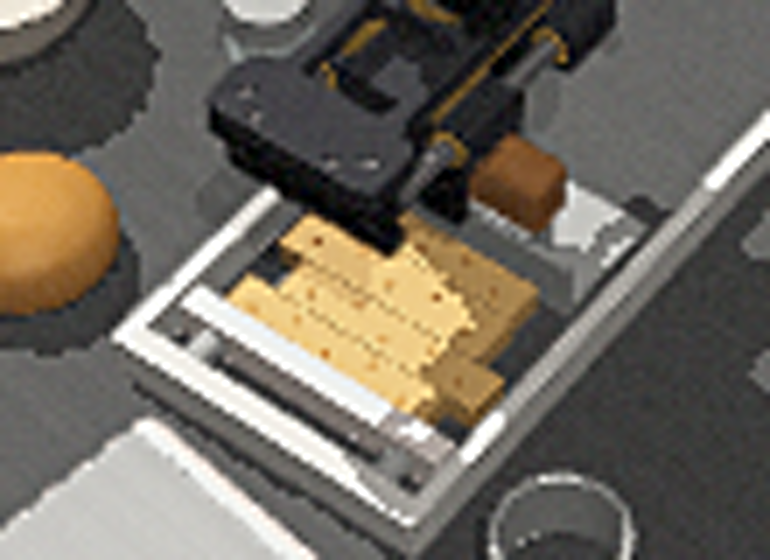

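The row is closed with no visible gaps, lies against the bar, and sees about 9 N. Hold for over 1 s, then ease back slowly.

Request:
{"fn": "move_arm", "kwargs": {"deltas": [{"linear":[0,0,0],"turn":[0,0,0],"claw":1},{"linear":[0,0,0],"turn":[0,0,0],"claw":1},{"linear":[0,0,0],"turn":[0,0,0],"claw":1},{"linear":[0,0,0],"turn":[0,0,0],"claw":1},{"linear":[0,0,0],"turn":[0,0,0],"claw":1},{"linear":[0,0,0],"turn":[0,0,0],"claw":1},{"linear":[0,0,0],"turn":[0,0,0],"claw":1},{"linear":[0,0,0],"turn":[0,0,0],"claw":1},{"linear":[0,0,0],"turn":[0,0,0],"claw":1},{"linear":[0,0,0],"turn":[0,0,0],"claw":1},{"linear":[0,0,0],"turn":[0,0,0],"claw":1},{"linear":[0,0,0],"turn":[0,0,0],"claw":1},{"linear":[0,0,0],"turn":[0,0,0],"claw":1},{"linear":[0,0,0],"turn":[0,0,0],"claw":1}]}}

```text
time: 21.92
position: [0.627, -0.0534, 0.0668]
tool_rot: [-2.07, -2.357, 0.006]
ft_force: [-9.5, -1.0, 1.3]
grip_width: 0.249
```

Request:
{"fn": "move_arm", "kwargs": {"deltas": [{"linear":[0,-0.02,0],"turn":[0,0,0],"claw":1},{"linear":[0,-0.02,0],"turn":[0,0,0],"claw":1},{"linear":[0,-0.02,0],"turn":[0,0,0],"claw":1},{"linear":[0,-0.02,0],"turn":[0,0,0],"claw":1},{"linear":[0,-0.02,0],"turn":[0,0,0],"claw":1},{"linear":[0,-0.02,0],"turn":[0,0,0],"claw":1},{"linear":[0,-0.02,0],"turn":[0,0,0],"claw":1},{"linear":[0,-0.02,0],"turn":[0,0,0],"claw":1},{"linear":[0,-0.1,0],"turn":[0,0,0],"claw":1},{"linear":[0,-0.2,0],"turn":[0,0,0],"claw":1},{"linear":[0,-0.3,0],"turn":[0,0,0],"claw":1},{"linear":[0,-0.4,0],"turn":[0,0,0],"claw":1},{"linear":[0,-0.6,0],"turn":[0,0,0],"claw":1},{"linear":[0,-0.7,0],"turn":[0,0,0],"claw":1},{"linear":[0,-0.7,0],"turn":[0,0,0],"claw":1},{"linear":[0,-0.5,0],"turn":[0,0,0],"claw":1},{"linear":[0,0,0],"turn":[0,0,0],"claw":1},{"linear":[0,0,0],"turn":[0,0,0],"claw":1}]}}

```text
time: 23.42
position: [0.5207, -0.067, 0.0682]
tool_rot: [2.073, 2.36, 0.004]
ft_force: [1.3, 0.6, -2.7]
grip_width: 0.253
```

Lift 60 mm and check the row from both cameras before putting the pusher back.

Request:
{"fn": "move_arm", "kwargs": {"deltas": [{"linear":[0,0,-0.4],"turn":[0,0,0],"claw":1},{"linear":[0,0,-0.6],"turn":[0,0,0],"claw":1},{"linear":[0,0,-0.6],"turn":[0,0,0],"claw":1},{"linear":[0,0,-0.4],"turn":[0,0,0],"claw":1},{"linear":[0,0,0],"turn":[0,0,0.645],"claw":1},{"linear":[0,0,0],"turn":[0,0,0.645],"claw":1},{"linear":[0,0,0],"turn":[0,0,0.645],"claw":1},{"linear":[0,0,0],"turn":[0,0,0.645],"claw":1},{"linear":[0,0,0],"turn":[0,0,0],"claw":1},{"linear":[0,0,0],"turn":[0,0,0],"claw":1}]}}

```text
time: 24.25
position: [0.5216, -0.0671, 0.1282]
tool_rot: [2.274, 2.166, 0.001]
ft_force: [0.3, -0.6, -3.9]
grip_width: 0.247
```

```bash
python3 - <<'E'
from bench import ctrl,cams
from h import *
d=cams.get_image("scene")
im=cv2.resize(d["image"][110:240,170:300],None,fx=4.5,fy=4.5,interpolation=cv2.INTER_CUBIC);cv2.imwrite("pics/s6.png",im[:,:,::-1])
rects(d,(12,70,110),(30,255,255),.014,(195,160,275,228))
print(ctrl.get_state()["position"])
E
```

```text
c 668.2 -51.2 size 77 111 longaxis from y (deg, + toward +x) -2.9 px [225.7 203.1]
[ 0.52146583 -0.0671048   0.12809403]
```

View pics/s6.png

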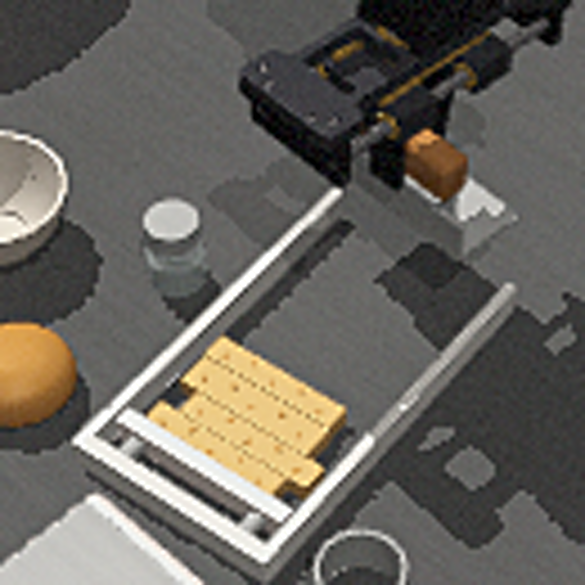

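The row is closed and square against the bar, and nothing nearby has moved. Now I'll return the pusher.

Request:
{"fn": "move_arm", "kwargs": {"deltas": [{"linear":[-0.5,0.04,0],"turn":[0,0,0],"claw":1},{"linear":[-0.865,0.07,0],"turn":[0,0,0],"claw":1},{"linear":[-0.865,0.07,0],"turn":[0,0,0],"claw":1},{"linear":[-0.865,0.07,0],"turn":[0,0,0],"claw":1},{"linear":[-0.865,0.07,0],"turn":[0,0,0],"claw":1},{"linear":[-0.865,0.07,0],"turn":[0,0,0],"claw":1},{"linear":[-0.865,0.07,0],"turn":[0,0,0],"claw":1},{"linear":[-0.865,0.07,0],"turn":[0,0,0],"claw":1},{"linear":[-0.865,0.07,0],"turn":[0,0,0],"claw":1},{"linear":[-0.865,0.07,0],"turn":[0,0,0],"claw":1},{"linear":[-0.365,0.03,0],"turn":[0,0,0],"claw":1},{"linear":[0,0,0.5],"turn":[0,0,0],"claw":1},{"linear":[0,0,0.6],"turn":[0,0,0],"claw":1},{"linear":[0,0,0.5],"turn":[0,0,0],"claw":1},{"linear":[0,0,0.3],"turn":[0,0,0],"claw":1},{"linear":[0,0,0.15],"turn":[0,0,0],"claw":1},{"linear":[0,0,0.08],"turn":[0,0,0],"claw":1},{"linear":[0,0,0],"turn":[0,0,0],"claw":1},{"linear":[0,0,0],"turn":[0,0,0],"claw":1},{"linear":[0,0,0],"turn":[0,0,0],"claw":1}]}}

```text
time: 25.97
position: [0.5295, -0.3276, 0.0646]
tool_rot: [2.275, 2.164, 0.001]
ft_force: [0.2, 0.3, -2.8]
grip_width: 0.251
```

Request:
{"fn": "move_arm", "kwargs": {"deltas": [{"linear":[0,0,0.04],"turn":[0,0,0],"claw":1},{"linear":[0,0,0.04],"turn":[0,0,0],"claw":1},{"linear":[0,0,0],"turn":[0,0,0],"claw":1},{"linear":[0,0,0],"turn":[0,0,0],"claw":1}]}}

```text
time: 26.3
position: [0.5292, -0.3275, 0.0617]
tool_rot: [2.276, 2.165, 0.001]
ft_force: [1.1, -0.1, -1.4]
grip_width: 0.247
```

Request:
{"fn": "move_arm", "kwargs": {"deltas": [{"linear":[0,0,0.015],"turn":[0,0,0],"claw":1},{"linear":[0,0,0],"turn":[0,0,0],"claw":1},{"linear":[0,0,0],"turn":[0,0,0],"claw":0.6},{"linear":[0,0,0],"turn":[0,0,0],"claw":0.6},{"linear":[0,0,0],"turn":[0,0,0],"claw":0.4},{"linear":[0,0,0],"turn":[0,0,0],"claw":0.2},{"linear":[0,0,0],"turn":[0,0,0],"claw":0},{"linear":[0,0,0],"turn":[0,0,0],"claw":0},{"linear":[0,0,0],"turn":[0,0,0],"claw":0},{"linear":[0,0,0],"turn":[0,0,0],"claw":0},{"linear":[0,0,0],"turn":[0,0,0],"claw":0},{"linear":[0,0,0],"turn":[0,0,0],"claw":0},{"linear":[0,0,0],"turn":[0,0,0],"claw":0},{"linear":[0,0,0],"turn":[0,0,0],"claw":0},{"linear":[0,0,0],"turn":[0,0,0],"claw":0},{"linear":[0,0,0],"turn":[0,0,0],"claw":0}]}}

```text
time: 27.63
position: [0.5289, -0.3274, 0.0609]
tool_rot: [2.276, 2.165, 0.0]
ft_force: [-0.4, -0.3, 0.5]
grip_width: 0.999
```

Request:
{"fn": "move_arm", "kwargs": {"deltas": [{"linear":[0,0,-0.4],"turn":[0,0,0],"claw":0},{"linear":[0,0,-0.8],"turn":[0,0,0],"claw":0},{"linear":[0,0,-1],"turn":[0,0,0],"claw":0},{"linear":[0,0,-1],"turn":[0,0,0],"claw":0},{"linear":[0,0,-1],"turn":[0,0,0],"claw":0},{"linear":[0,0,-1],"turn":[0,0,0],"claw":0},{"linear":[0,0,-1],"turn":[0,0,0],"claw":0},{"linear":[0,-1,0],"turn":[0,0,0],"claw":0},{"linear":[0,0,0],"turn":[0,0,0],"claw":0},{"linear":[0,0,0],"turn":[0,0,0],"claw":0}]}}

```text
time: 28.47
position: [0.4976, -0.3268, 0.2484]
tool_rot: [2.278, 2.162, 0.003]
ft_force: [0.5, -0.4, 0.9]
grip_width: 1.001
```

```bash
python3 - <<'E'
from bench import ctrl,cams
from h import *
d=cams.get_image("scene");t=cams.get_image("top");np.savez("top9.npz",**t)
a=cv2.resize(d["image"][80:250,130:330],None,fx=2.5,fy=2.5,interpolation=cv2.INTER_CUBIC)
b=cv2.resize(t["image"][130:250,230:410],None,fx=2,fy=2,interpolation=cv2.INTER_CUBIC)
o=np.zeros((425,500+300,3),np.uint8);o[:,:500]=a[:425];o[:240,500:]=b[:,:300];cv2.imwrite("pics/e.png",o[:,:,::-1])
rects(t,(12,70,110),(30,255,255),.014,(240,140,310,240))
o,u,v=np.array([709,-42]),np.array([.9914,.1305]),np.array([-.1305,.9914])
print("grip scene");rects(d,(5,130,60),(18,255,255),.072,(175,95,225,145),20)
s=ctrl.get_state();print(s["position"],s["ft_force"],s["grip_width"],s["time"])
E
```

```text
c 669.2 -48.6 size 81 115 longaxis from y (deg, + toward +x) -5.0 px [273.9 169.6]
c 739.6 -146.1 size 38 11 longaxis from y (deg, + toward +x) 82.4 px [307.4 145.6]
grip scene
c 536.7 -320.8 size 108 33 longaxis from y (deg, + toward +x) 8.6 px [194.5 115.3]
[ 0.4991776  -0.32552057  0.24722261] [-0.20595079 -0.35107328 -0.28699248] 1.0001270297019322 28.5667
```

View pics/e.png

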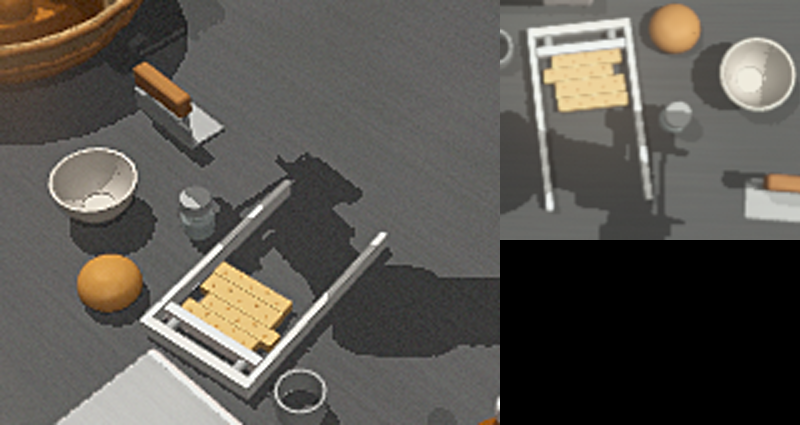

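The final view shows the row closed and square against the bar, the pusher standing upright where it was (grip mask within 1 px of the start), and the nearby bystanders in place. Handing in.

```bash
python3 -c "
from bench import ctrl
print(ctrl.close_job())"
```

```text
the job is handed in; nothing more can be done
None
```

I pushed the four biscuits down the frame with the pusher and held them against the end bar. The wrist read about 9–9.5 N for over a second. I then eased off, stood the pusher back and handed the job in at about 28.6 s; no verdict is reported.

- **Biscuits:** in the last pictures they lie as one closed, square block against the bar. It measures about 81 mm deep, so by estimate the last centre is about 70 mm from the bar, against the 76 mm limit.
- **Pusher:** it stands upright and released, within about 1 mm of where I found it. The gripper is open and clear, and the wrist force is near zero.
- **Bystanders:** the jar, roll, bowl and cutter looked unmoved in the last pictures. The tin and syrup were outside those crops, so I did not check them, but the tool passed above or well clear of both.
- **Disagreements:** the two cameras differed by 2–3 mm on the frame and biscuits. The bar was met about 3–4 mm later than the pictures suggested, so I went by the force reading there. While pressing, the wrist also showed about 4 N upward, which I took to be friction at the blade.

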